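# Guard a bench lathe by a blind lock pin, then reverse it

## Task

The bench lathe is to run in reverse: put its switch lever to centre off and leave it there while you swing the yellow belt guard fully down and lock it with the red-handled pin, feeling gently along the hidden bar under the guard's slot until the tip drops into the hole, then pushing the pin fully home. Only when the pin is home move the lever all the way over to reverse, at the red mark. Leave the pin in, and do not disturb the other things on the bench.

Things in the scene. Friction and masses are not known exactly. Their poses are not given: they have to be found in the camera images.
- lever (a joint): angle of the switch lever, rad: -0.6 = forward (leaning to the lathe operator's left, +y), 0 = centre off (upright), +0.6 = reverse (leaning right, -y); end stops at -0.6 and +0.6. It stays where it is left; about 3 N at the ball moves it
- lever_ball (a point): centre of the black ball (28 mm diameter) on the end of the switch lever, on a 10 mm stem; it stands on a grey switch box 100 x 100 mm, with a green (forward), a white (off) and a red (reverse) mark on top, that is 88 mm high at the cheeks beside the lever's foot. Its x axis is the hinge axis
- lever_pivot (a point): on the lever's hinge axis, 74 mm above the bench and 95 mm below the ball's centre when the lever is upright. Its x axis is the hinge axis and points away from the robot, its y axis points to the forward side, its z axis up; it does not turn with the lever
- guard (a joint): angle of the belt guard, rad: 0 = fully shut, 1.0 = fully open; the friction hinge holds it where it is left, about 3 N down on the tab shuts it
- guard_tab (a point): middle of the top face of the black thumb tab on the guard's front edge; the tab is 56 mm wide (along the point's y) and 8 mm thick, and reaches 12 mm forward (-x) and 24 mm back of this point, where the flush yellow top begins. The point turns with the guard
- guard_hinge (a point): middle of the guard's hinge, which runs along its y axis at the rear; with the guard shut its x axis points rearward away from the robot, z up. With the guard shut the tab point lies at x -230 mm, y 0, z +82 mm from it. The point turns with the guard
- guard_slot (a point): centre of the slot through the guard's top face, at the level of that face (142 mm above the bench when shut); it turns with the guard. The slot is 60 mm long along the point's x, 16 mm wide along y, in 4 mm sheet
- pin_grip (a point): middle of the grip of the lock pin, a red cylinder 22 mm in diameter and 48 mm high. The pin stands upright in one of three holes of a wooden block (200 x 70 x 60 mm high, holes 65 mm apart), which hold it in any order with a wood-handled graver and a blue-handled driver; z axis up along the pin, 24 mm below the grip's top, 29 mm above the underside of the collar
- pin_collar (a point): underside of the pin's steel collar (26 mm diameter, 5 mm thick), which rests on the block at the start and on the guard's top when the pin is home; the 10 mm rod reaches 55 mm below it
- graver_mid (a point): middle of the handle of the wood-handled graver in the block (34 mm across, top 114 mm above its tip); leave alone
- driver_mid (a point): middle of the handle of the blue-handled driver in the block (24 mm across, 118 mm long in all); leave alone
- dome: glass dome with brass knob on a blue base, 112 mm across, 97 mm high; origin at the underside's centre; leave alone
- blower: terracotta-coloured blower bulb, 64 mm across, 97 mm high; origin at the underside's centre; leave alone
- jar: amber jar, 60 mm across, 65 mm high; origin at the underside's centre; leave alone
- loupe: black eyeglass loupe standing on the bench, 40 mm across, 36 mm high; origin at the underside's centre; leave alone
- lathe: green bench lathe, base 250 x 420 mm, fixed; origin under the base's centre, x rearward, y to its headstock end (left). Under the shut guard its dark catch bar has its flat top 27 mm below the guard's top face, all along the slot, with one hole, 13.5 mm along x by 15.5 mm along y, on the slot's centre line, 34 mm deep, up to 18 mm before or behind the slot's centre (not sensed); it stays put
- pin: the lock pin, 108 mm long; origin at the tip of its rod, 84 mm below the middle of the grip, z up along it; the rod is 10 mm in diameter and tapers to 6 mm over the last 6 mm
Not all that is in view belongs to the job. What is shaped like the pin but pink or purple is not meant.

How it is judged (in metres and radians):
On the way, in this order (a step that is already met when the one before it is completed fails the run):
1. the lever stands at centre off (within 0.15 rad) while the guard is still up (value of joint lever between -0.15 and 0.15 rad and value of joint guard above 0.3 rad), for 0.4 s.
2. the guard is fully down with the lever still off (value of joint lever between -0.15 and 0.15 rad and value of joint guard below 0.05 rad), for 0.2 s.
3. the pin is fully home through the guard's slot, in the hidden hole, with the lever still off (all of step 2 and z of pin_collar in the frame of guard_slot between -0.004 and 0.006 m and x of pin_collar in the frame of guard_slot between -0.03 and 0.03 m and y of pin_collar in the frame of guard_slot between -0.01 and 0.01 m and angle between pin_grip's own z axis and vertical below 0.15 rad), for 0.2 s.
4. the lever is over to reverse with the pin still home (value of joint lever above 0.48 rad and value of joint guard below 0.05 rad and z of pin_collar in the frame of guard_slot between -0.004 and 0.006 m and x of pin_collar in the frame of guard_slot between -0.03 and 0.03 m and y of pin_collar in the frame of guard_slot between -0.01 and 0.01 m and angle between pin_grip's own z axis and vertical below 0.15 rad), for 0.2 s.
At the end, for the whole second after the job is handed in: The lever stands at reverse (beyond +0.48 rad) and still; the guard is shut (under 0.05 rad); the pin stands upright (within 0.15 rad) in the slot with its collar within 6 mm of the guard's top face, at rest (all of step 4 and linear speed of pin below 0.02 m/s and velocity of joint lever between -0.05 and 0.05 rad/s); the robot touches nothing.
It fails at once if the lever goes past centre off towards reverse (beyond +0.25 rad) while the pin is not home (value of joint lever above 0.25 rad and not (value of joint guard below 0.05 rad and z of pin_collar in the frame of guard_slot between -0.004 and 0.006 m and x of pin_collar in the frame of guard_slot between -0.03 and 0.03 m and y of pin_collar in the frame of guard_slot between -0.01 and 0.01 m and angle between pin_grip's own z axis and vertical below 0.15 rad)).
It fails at once if the pin is forced against the lathe (more than 50 N) (contact force between pin and lathe above 50 N).
It fails at once if another tool or thing on the bench is moved by more than 30 mm (distance of any of graver_mid, driver_mid, dome, blower, jar, loupe from where it was at the start of the episode above 0.03 m).
It also fails if it takes over 72 s, if anything falls off the work surface, if the arm or the gripper's body presses on something with over 40 N, if the wrist force passes 120 N, or if a joint passes its speed limit or range.

## Robot

A 6-joint arm with a two-finger parallel gripper is mounted at the origin on the work surface. World frame = base frame: x ahead of the robot, y to its left, z up, the work surface at z = 0. Lengths are in mm, angles in rad, forces in N, time in s.
With the tool pointing down it reaches from about 350 to 875 mm from the base axis. Payload 4.2 kg.
Tool frame: the origin (TCP) lies midway between the tips of the shut fingers; the grasp point (between the pads) lies 19 mm behind it (arm.grip_point_offset is the distance from the TCP to the grasp point, in mm); z points along the fingers, x is the direction in which the jaws open and shut, and the axes are right-handed (so a half turn about z gives the same grasp; the last joint's range is limited). The gripper opens to 85 mm and grips with 20 to 120 N. Pads are 22 mm wide; open, the fingers measure 114 mm over their backs; the gripper's body (76 mm by 85 mm) begins 54 mm behind the grasp point. The pads swing forward as they close: fully open they stand 13 mm farther back than shut.
Start: joints at [1.479, 0.385, 0.008, 0, -1.194, -0.259], TCP at [214.748, 586.926, 231.312] pointing down, gripper open.
Joint ranges: [-3.14, 3.14], [-1.21, 2.06], [-1.07, 1.41], [-3.16, 2.05], [-2.99, -0.16], [-3.1, 3.1]. Speed limits (rad/s): [2.79, 2.79, 3.14, 3.14, 3.14, 3.14].

## Interface

Orientations are given as a unit quaternion [x, y, z, w].
In Python, from bench import arm gives the robot as it stands.
- The arm moves only by the tool move_arm, never from a script. Its argument "targets" is a list of rows, each a list of 7 numbers: the shift along the tool's x, y, z in cm, then the turn, a rotation vector about the tool's x, y, z in degrees, then the closure in counts, from 0 (fully open) to 255 (shut). In form: [[x, y, z, wx, wy, wz, grip], ...]. A call has 1 to 20 rows; each row is the pose to reach, as a shift and turn from the pose commanded when the call began, along the tool's axes at that moment; what a row does not reach only later rows make up. A row lasts 1/8 s, in which the tool goes at most 62.5 mm and 10.7 degrees, less where a joint would pass 70% of its speed; a pose out of reach is approached as far as the arm can. A call with a gripper value outside its range is refused whole. The fingers move at their own pace and stop on an object; the grip force is fixed at half the most. Time passes only in rows, so rows that repeat a pose let the fingers close. It gives the time, the measured TCP pose, the force and the opening at its end, in the units of the state.
- arm.read_state(): the state, without advancing time (a new reading comes with each control period).
- arm.get_image(name): name is "scene" or "top" or "wrist"; returns (picture, depth): 400x640x3 uint8, blue, green, red; 400x640 float32, mm along the optical axis (not along the pixel's ray), 0 where there is no reading.
- arm.camera_params(name): a dict with "mtx" (3x3 intrinsics, pixels), "world_to_cam" (4x4, takes a point from world to camera coordinates); the wrist camera has in their place "mount" (4x4, takes a point from camera to tool coordinates, whose origin is the TCP and whose axes are the tool frame's). Camera axes: x right, y down, z forward; pixel columns grow to the right and rows downward; lengths in mm; the calibration is good to about 2 mm. A picture is of the moment at which its call begins: read the wrist's pose just before it. camera_params takes no time and is no camera call.
- arm.job_done(): hands the job in, once; it reports no verdict.
Trained networks look in the newest picture that a camera, given by its name, has taken for a name from the list of things; names that differ only in an ending like _2 or _b are one class to them, and where a whole thing is asked for, a point or a joint stands for the part that bears it (a point fixed in the world has none). Each returns a list of dicts, best first, with "score" (0 to 1); they miss things now and then, are a little off and sometimes report something else, mostly with a low value. They report only what shows in the picture. A call takes as long as a camera call. They do not tell look-alikes from the thing itself.
- arm.search_frame(thing, camera): "bbox" ([left, top, right, bottom] in pixels, round what is visible of it).
- arm.tip_of(thing, camera): "uv" ([column, row] in pixels: a listed point, or the origin of a listed thing).
The state is a dict: "clock": time; "joints": joint angles; "joint_vel": joint speeds; "joint_efforts": joint torques, N m; "position": TCP position; "ee_rot": TCP orientation; "contact_force": force on the tool from outside, world axes, zero at the start; "wrist_torque": the same for the moment, N m; "gripper_width": finger opening in mm.
Only numpy, scipy, OpenCV 4.12 (cv2) and the standard library are available. Lean on these libraries where they do the work, as an engineer would, in place of code of your own. Each camera call takes 0.05 s, during which the arm holds its last target.

## Working session

There is one attempt and no reset: what is moved stays moved. The work goes in short steps, Python scripts to look and compute and a tool call to move; the robot and the scene stay as the last step left them, time stands still between calls to the robot, and variables do not carry over. Pictures are saved under pics/ and viewed, and the job is handed in when it is done.

Besides the shell and the picture viewer there is one more tool, called after "Emit:" by a JSON object that holds its "op" and its "data", one argument or row to a line. move_arm: Moves the arm, as the interface text tells. Its arguments: {"type":"object","properties":{"targets":{"type":"array","items":{"type":"array","items":{"type":"number"}}}},"required":["targets"]}

```bash
ls; mkdir -p pics
python3 - <<'E'
from bench import arm
import cv2
s=arm.read_state();print(s)
for n in ["scene","top"]:
    im,d=arm.get_image(n);cv2.imwrite(f"pics/{n}0.png",im)
    p=arm.camera_params(n);print(n,p)
    for t in ["lever_ball","lever_pivot","guard_tab","guard_slot","guard_hinge","pin_grip","graver_mid","driver_mid"]:
        r=arm.tip_of(t,n);print(t,[(x["uv"],round(x["score"],2),) for x in r])
im,d=arm.get_image("wrist");cv2.imwrite("pics/wrist0.png",im)
print(arm.camera_params("wrist"))
print(arm.read_state()["clock"])
E
```

```text
pics
{'clock': 0.0, 'joints': array([ 1.47859171e+00,  3.85552038e-01,  6.62509657e-03, -4.92172883e-04,
       -1.19399932e+00, -2.58580685e-01]), 'joint_vel': array([ 5.74397003e-04,  4.64587109e-04, -8.38682121e-06, -2.24935385e-04,
        1.79101756e-04, -1.81242571e-04]), 'joint_efforts': array([ 6.99020711e-05, -3.92286122e+01,  1.88390923e+01,  4.18574363e+00,
       -4.76931775e-03,  3.93904344e-06]), 'position': array([214.56669459, 586.39246085, 230.22503923]), 'ee_rot': array([-5.72797222e-01,  8.19696380e-01, -6.65279120e-04, -8.62483988e-04]), 'contact_force': array([-0.6613427 ,  0.36138966, -0.18367779]), 'wrist_torque': array([ 0.0112917 ,  0.03546893, -0.010931  ]), 'gripper_width': 85.32161373236148}
scene {'mtx': array([[400.50536151,   0.        , 323.34164916],
       [  0.        , 400.50536151, 198.03864921],
       [  0.        ,   0.        ,   1.        ]]), 'world_to_cam': array([[ 1.44943938e-01,  9.89432899e-01,  3.71387283e-03,
        -3.93198926e+01],
       [ 7.34342921e-01, -1.05058195e-01, -6.70599173e-01,
        -3.37490807e+02],
       [-6.63122
[... 1217 characters left out ...]
149.2], 0.8)]
guard_hinge []
pin_grip [([438.1, 227.1], 0.61), ([471.5, 229.3], 0.5), ([434.7, 193.5], 0.45)]
graver_mid [([434.4, 246.0], 0.55)]
driver_mid [([431.2, 272.7], 0.64)]
{'mtx': array([[350.45382331,   0.        , 317.74450421],
       [  0.        , 350.45382331, 201.82816293],
       [  0.        ,   0.        ,   1.        ]]), 'mount': array([[ 9.99999211e-01,  1.20113146e-03,  3.67848708e-04,
        -4.08661836e-01],
       [-1.25558441e-03,  9.64838300e-01,  2.62841166e-01,
        -6.75358730e+01],
       [-3.92077297e-05, -2.62841421e-01,  9.64839047e-01,
        -1.42399870e+02],
       [ 0.00000000e+00,  0.00000000e+00,  0.00000000e+00,
         1.00000000e+00]])}
0.95
```

View pics/scene0.png

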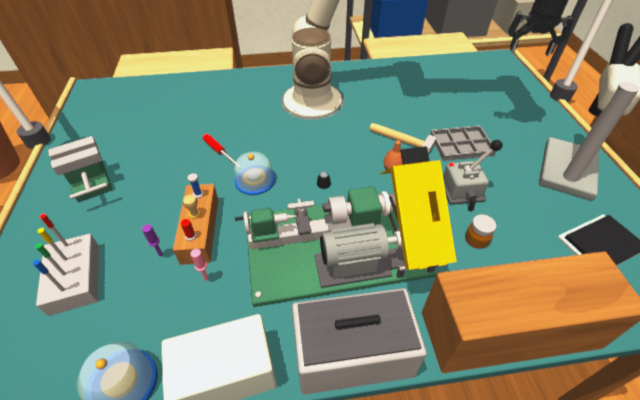

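View pics/top0.png

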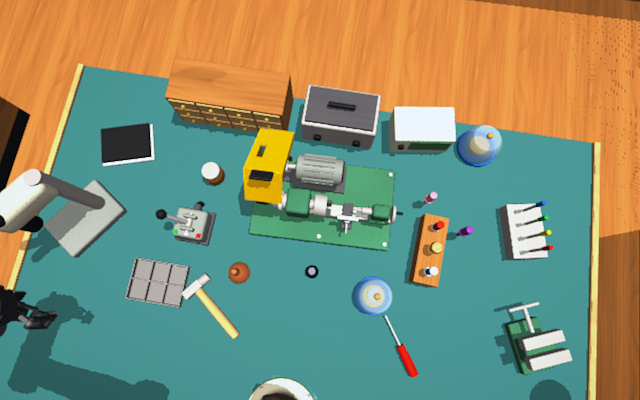

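View pics/wrist0.png

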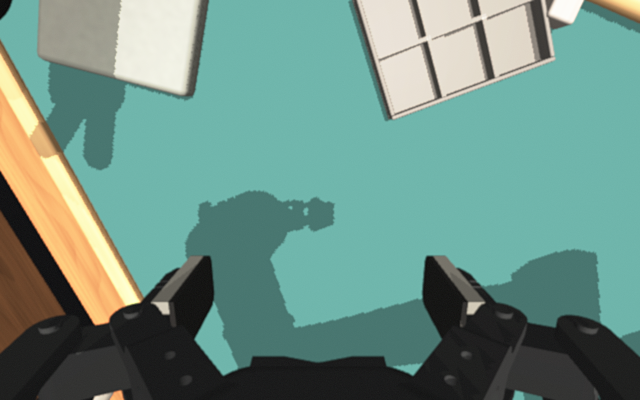

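The red-handled pin is the upright one in the wooden block: scene (187,229), top (438,227). The pink one at scene (199,258) and the purple one at scene (150,235) stand outside the block and are decoys. The lever leans toward forward, with its ball at top (161,213), and the guard is up. Next I'll confirm with an enlarged crop and measure.

```bash
cat > h.py <<'E'
import numpy as np, cv2
from bench import arm
from scipy.spatial.transform import Rotation as R
def W2C(n):
    p=arm.camera_params(n)
    if n!="wrist": return p["mtx"],p["world_to_cam"]
    s=arm.read_state();T=np.eye(4);T[:3,:3]=R.from_quat(s["ee_rot"]).as_matrix();T[:3,3]=s["position"]
    return p["mtx"],np.linalg.inv(T@p["mount"])
def cloud(n,d,KT=None):
    K,T=KT or W2C(n);C=np.linalg.inv(T)
    v,u=np.mgrid[:d.shape[0],:d.shape[1]]
    P=np.stack([(u-K[0,2])/K[0,0]*d,(v-K[1,2])/K[1,1]*d,d],-1)
    X=P@C[:3,:3].T+C[:3,3];X[d==0]=np.nan;return X
def ray(n,uv,z,KT=None):
    K,T=KT or W2C(n);C=np.linalg.inv(T)
    r=C[:3,:3]@np.array([(uv[0]-K[0,2])/K[0,0],(uv[1]-K[1,2])/K[1,1],1]);o=C[:3,3]
    return o+r*(z-o[2])/r[2]
def proj(n,X,KT=None):
    K,T=KT or W2C(n);c=T[:3,:3]@np.asarray(X,float)+T[:3,3];q=K@c;return q[:2]/q[2]
def tri(uvs):
    A=[];b=[]
    for n,uv in uvs.items():
        K,T=W2C(n);P=K@T[:3]
        for i in (0,1):
            A.append(P[i,:3]-uv[i]*P[2,:3]);b.append(uv[i]*P[2,3]-P[i,3])
    return np.linalg.lstsq(np.array(A)/1000,np.array(b)/1000,rcond=None)[0]
E
python3 - <<'E'
from h import *
im,d=arm.get_image("top");X=cloud("top",d)
im2,d2=arm.get_image("scene");X2=cloud("scene",d2)
np.savez("t0.npz",im=im,X=X,im2=im2,X2=X2)
f=lambda v:np.round(v,1)
print("ball tri",f(tri({"top":(161.6,212.7),"scene":(492.6,144.4)})),"top depth",f(X[213,161]),"sc",f(X2[144,493]))
print("pivot tri",f(tri({"top":(190.1,222.7),"scene":(468.4,170.3)})))
print("tab tri",f(tri({"top":(259.6,178.6),"scene":(415.1,149.8)})))
print("slot tri",f(tri({"top":(261.4,149.2),"scene":(432.2,208.1)})))
print("pin tri",f(tri({"top":(438.1,227.1),"scene":(187,229.1)})),f(X[226,438]),f(X2[227,187]))
# color masks
hsv=cv2.cvtColor(im,cv2.COLOR_BGR2HSV)
y=(hsv[...,0]>20)&(hsv[...,0]<33)&(hsv[...,1]>180)&(X[...,2]>60);y[:,:230]=0;y[:,300:]=0
P=X[y];P=P[np.isfinite(P).all(1)];print("yellow",len(P),P.min(0),P.max(0))
# green base
g=(hsv[...,0]>60)&(hsv[...,0]<80)&(np.abs(X[...,2]-np.nanmedian(X[225:240,300:330,2]))<6);g[:,:235]=0;g[:,410:]=0
print("base z",np.nanmedian(X[238:240,300:330,2]))
cv2.imwrite("pics/g.png",(g*255).astype(np.uint8))
cs=np.hstack([cv2.resize(im2[160:300,130:250],(400,466),interpolation=cv2.INTER_CUBIC),cv2.resize(im[190:300,390:490],(400,466),interpolation=cv2.INTER_CUBIC)])
cv2.imwrite("pics/pin_crop.png",cs)
cs=np.hstack([cv2.resize(im2[125:285,370:520],(400,426),interpolation=cv2.INTER_CUBIC),cv2.resize(im[110:270,150:300],(400,426),interpolation=cv2.INTER_CUBIC)])
cv2.imwrite("pics/lev_crop.png",cs)
E
```

```text
ball tri [484.1 390.1 162.1] top depth [484.  393.5 167.3] sc [486.8 384.5 165.4]
pivot tri [482.  346.4  77. ]
tab tri [592.7 136.3 268.3]
slot tri [689.6 157.5 197.9]
pin tri [ 580.8 -354.3   84.5] [ 578.4 -346.3  111. ] [ 593.9 -347.7  107.5]
yellow 2508 [555.71715924  85.95259922  60.69131143] [803.43439214 261.08126122 274.16456084]
base z 20.58407993665537
```

View pics/pin_crop.png

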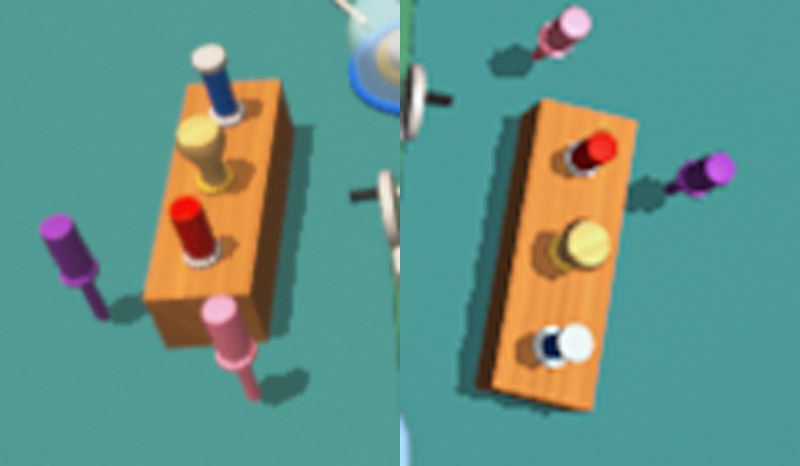

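View pics/lev_crop.png

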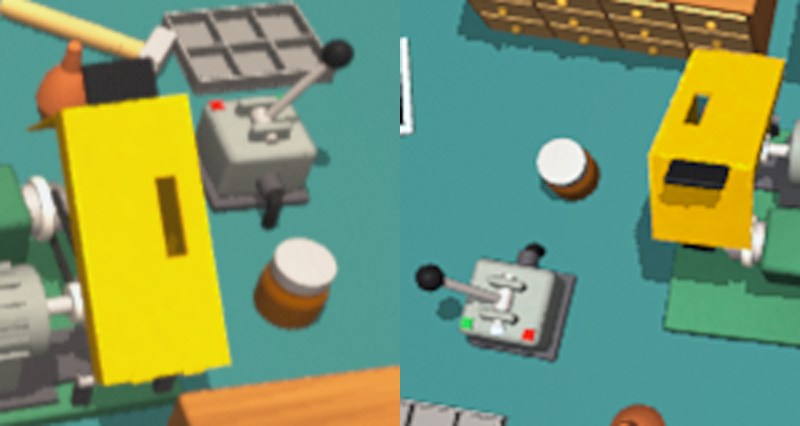

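View pics/g.png

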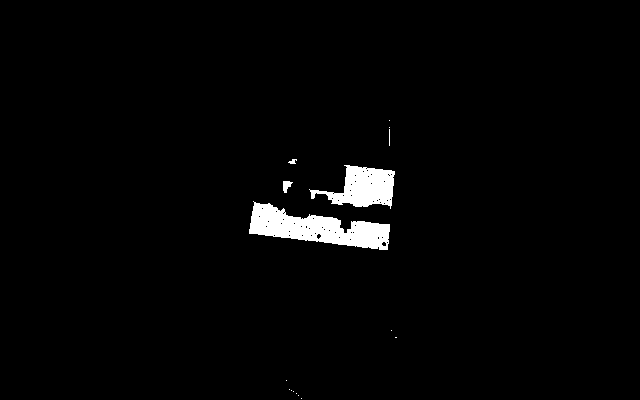

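The crop confirms the red pin: it is in the block's hole at the far end, next to the wood-handled graver, while the pink and purple ones stand free. Next I'll get the yaws and the guard's geometry.

Run:
```python
from h import *
z=np.load("t0.npz");im,X,im2,X2=z["im"],z["X"],z["im2"],z["X2"]
f=lambda v:np.round(v,1)
# lathe base edge: front edge pts
hsv=cv2.cvtColor(im,cv2.COLOR_BGR2HSV)
g=(np.abs(X[...,2]-20.5)<5)
pts=[]
for u in range(255,386):
    c=np.where(g[215:262,u])[0]
    # go down to last
    if len(c):
        pts.append(ray("top",(u,215+c[-1]+.5),20))
pts=np.array(pts);v=np.polyfit(pts[:,1],pts[:,0],1)
r=pts[:,0]-np.polyval(v,pts[:,1]);k=abs(r)<4;v=np.polyfit(pts[k,1],pts[k,0],1)
print("front edge: dx/dy",v,"yaw",-np.arctan(v[0]),k.sum())
# corner corners of base
for uv in [(249.5,234),(388,249),(394,170)]: print(f(ray("top",uv,20)))
# guard plane, scene cloud
def fit(im,X,u0,u1,v0,v1):
    h=cv2.cvtColor(im,cv2.COLOR_BGR2HSV);m=(h[...,0]>20)&(h[...,0]<33)&(h[...,1]>180)&(h[...,2]>200)
    mm=np.zeros_like(m);mm[v0:v1,u0:u1]=1;P=X[m&mm];P=P[np.isfinite(P).all(1)]
    for _ in range(5):
        c=P.mean(0);n=np.linalg.svd(P-c)[2][2];dd=(P-c)@n;P=P[abs(dd)<max(2,1.5*dd.std())]
    return n*np.sign(n[2]),c,len(P)
n,c,N=fit(im2,X2,395,450,165,265);print("scene plane",n.round(3),f(c),N,"ang",np.arccos(n[2]),"yaw",np.arctan2(n[1],n[0]))
n,c,N=fit(im,X,250,285,132,162);print("top plane",n.round(3),f(c),N,"ang",np.arccos(n[2]),"yaw",np.arctan2(n[1],n[0]))
# switch box top: corners
m=(abs(X[...,2]-82)<12);m[:,:165]=0;m[:,225:]=0;m[:195]=0;m[255:]=0
P=X[m];print(len(P),f(np.median(P,0)));r=cv2.minAreaRect((P[:,:2]).astype(np.float32));print(r)
# marks
for nm,(u,vv) in dict(green=(175,231),white=(187,233),red=(198,235)).items():
    print(nm,f(X[vv,u]))
# wooden block
m=(abs(X[...,2]-60)<5);m[:,:405]=0;m[:,460:]=0;m[:205]=0;m[295:]=0
P=X[m];print(len(P),f(np.median(P,0)),cv2.minAreaRect((P[:,:2]).astype(np.float32)))
for t in ["dome","blower","jar","loupe"]:
    r=arm.tip_of(t,"top");print(t,[(q["uv"],round(q["score"],2),f(ray("top",q["uv"],0))) for q in r[:2]])
```

```text
front edge: dx/dy [-3.83325623e-02  4.92493280e+02] yaw 0.03831380375000996 129
[482.6 181.1  20. ]
[ 504.6 -232.4   20. ]
[ 749.5 -220.2   20. ]
scene plane [0.62  0.026 0.784] [695.9 135.7 191.8] 3862 ang 0.6689167293515572 yaw 0.04113401320727897
top plane [0.618 0.026 0.786] [703.4 142.1 188.4] 826 ang 0.6665752615706311 yaw 0.04175341820906078
577 [480.1 346.6  72.8]
((482.1792907714844, 349.2781982421875), (87.1028060913086, 80.34244537353516), 89.59902954101562)
green [451.2 382.3  73. ]
white [451.2 347.4  72.2]
red [450.8 315.9  70.2]
1393 [ 511.7 -339.6   60.6] ((519.1061401367188, -363.7566833496094), (107.9334487915039, 200.6934356689453), 85.906982421875)
dome [([369.0, 293.1], 0.73, array([ 369.3, -196.6,    0. ])), ([314.6, 270.8], 0.28, array([407.6, -27.9,   0. ]))]
blower [([240.6, 269.7], 0.79, array([375.3, 190.3,   0. ]))]
jar [([215.7, 175.9], 0.96, array([647.4, 325.3,   0. ]))]
loupe [([314.4, 270.5], 0.68, array([408.3, -27.2,   0. ]))]
```

```bash
cat > plan.py <<'E'
from h import *
def plan(p,xyaw=None,tilt=None):
    """p: target TCP world mm; xyaw: deg of tool x in world, tool down"""
    s=arm.read_state();Rc=R.from_quat(s["ee_rot"]);d=Rc.inv().apply(np.array(p)-s["position"])/10
    w=np.zeros(3)
    if xyaw is not None:
        a=np.radians(xyaw);x=np.array([np.cos(a),np.sin(a),0]);z=np.array([0,0,-1.]);Rt=R.from_matrix(np.stack([x,np.cross(z,x),z],1))
        w=(Rc.inv()*Rt).as_rotvec(degrees=True)
    x=Rc.as_matrix()[:,0]
    print("t",round(s["clock"],2),"pos",s["position"].round(1),"xyaw",np.degrees(np.arctan2(x[1],x[0])).round(1),"F",s["contact_force"].round(1),"w",round(s["gripper_width"],1),"->",d.round(2),w.round(1))
E
python3 -c "
from plan import *
plan([482,390,230],180)"
```

```text
t 1.25 pos [214.8 586.9 231.3] xyaw -110.1 F [0.8 0.6 0.3] w 85.4 -> [  9.31 -31.86   0.13] [-0.  -0.  69.9]
```

Emit:
{"op": "move_arm", "data": {
  "targets": [
    [9.3,-31.9,0.1,0,0,69.9,100],
    [9.3,-31.9,0.1,0,0,69.9,100],
    [9.3,-31.9,0.1,0,0,69.9,100],
    [9.3,-31.9,0.1,0,0,69.9,100],
    [9.3,-31.9,0.1,0,0,69.9,100],
    [9.3,-31.9,0.1,0,0,69.9,100],
    [9.3,-31.9,0.1,0,0,69.9,100],
    [9.3,-31.9,0.1,0,0,69.9,100],
    [9.3,-31.9,0.1,0,0,69.9,100]
  ]
}}

```text
clock: 2.38
position: [482.1, 390.2, 230.3]
ee_rot: [-0.001, 1.0, 0.0, -0.0]
contact_force: [-0.5, -0.9, 0.3]
gripper_width: 51.8
```

Run:
```python
from plan import *
plan([482,390,230],180)
KT=W2C("wrist");im,d=arm.get_image("wrist");X=cloud("wrist",d,KT)
r=arm.tip_of("lever_ball","wrist");print(r)
for q in r[:1]:
    u,v=map(int,q["uv"]);print(X[v,u].round(1),ray("wrist",q["uv"],155,KT).round(1))
r=arm.tip_of("lever_pivot","wrist");print(r)
for q in r[:1]:print(ray("wrist",q["uv"],74,KT).round(1))
cv2.imwrite("pics/w1.png",im)
```

```text
t 2.38 pos [482.1 390.2 230.3] xyaw -179.9 F [-0.5 -0.9  0.3] w 51.8 -> [ 0.01 -0.02  0.03] [ 0.  -0.   0.1]
[{'uv': [318.9, 219.7], 'score': 0.83}]
[483.  390.5 167.9] [482.4 395.1 155. ]
[{'uv': [324.3, 136.8], 'score': 0.79}]
[477.9 348.5  74. ]
```

View pics/w1.png

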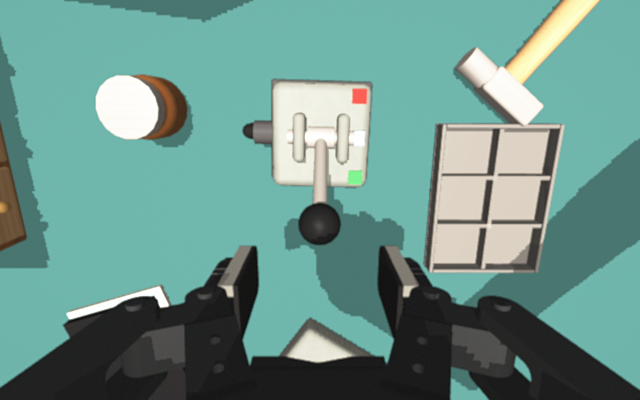

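The wrist view shows the black ball at (319,222) leaning toward the green forward mark. I'll grip it with the jaws along the hinge axis.

Emit:
{"op": "move_arm", "data": {
  "targets": [
    [0,0.5,5,0,0,0,100],
    [0,0.5,9.7,0,0,0,100],
    [0,0.5,9.7,0,0,0,100],
    [0,0.5,9.7,0,0,0,255],
    [0,0.5,9.7,0,0,0,255],
    [0,0.5,9.7,0,0,0,255],
    [0,0.5,9.7,0,0,0,255]
  ]
}}

```text
clock: 3.4
position: [481.5, 396.3, 136.1]
ee_rot: [-0.0, 1.0, 0.002, 0.0]
contact_force: [-6.0, 1.8, 1.5]
gripper_width: 25.2
```

```bash
python3 -c "
from plan import *
plan([482,348,150],180)"
```

```text
t 3.4 pos [481.5 396.3 136.1] xyaw -180.0 F [-6.   1.8  1.5] w 25.2 -> [-0.05 -4.82 -1.4 ] [0.2 0.  0. ]
```

Emit:
{"op": "move_arm", "data": {
  "targets": [
    [0,-1.2,-0.6,0,0,0,255],
    [0,-2.4,-1.0,0,0,0,255],
    [0,-3.6,-1.3,0,0,0,255],
    [0,-4.7,-1.4,0,0,0,255],
    [0,-4.7,-1.4,0,0,0,255]
  ]
}}

```text
clock: 4.03
position: [483.6, 348.1, 149.3]
ee_rot: [0.0, 1.0, 0.001, 0.002]
contact_force: [-0.8, 0.1, 0.0]
gripper_width: -0.1
```

Run:
```python
from plan import *
plan([482,348,150],180)
KT=W2C("wrist");im,d=arm.get_image("wrist");X=cloud("wrist",d,KT)
r=arm.tip_of("lever_ball","wrist");print(r)
for q in r[:1]:
    u,v=map(int,q["uv"]);print(X[v,u].round(1),ray("wrist",q["uv"],169,KT).round(1))
im2,_=arm.get_image("scene")
cv2.imwrite("pics/w2.png",np.hstack([cv2.resize(im,None,fx=.8,fy=.8),cv2.resize(im2[90:230,400:540],(280,320))]))
```

```text
t 4.03 pos [483.6 348.1 149.3] xyaw 180.0 F [-0.8  0.1  0. ] w -0.1 -> [ 0.16 -0.01 -0.07] [ 0.2  0.2 -0. ]
[{'uv': [324.9, 344.7], 'score': 0.84}]
[482.4 353.9 196.7] [481.5 375.5 169. ]
```

View pics/w2.png

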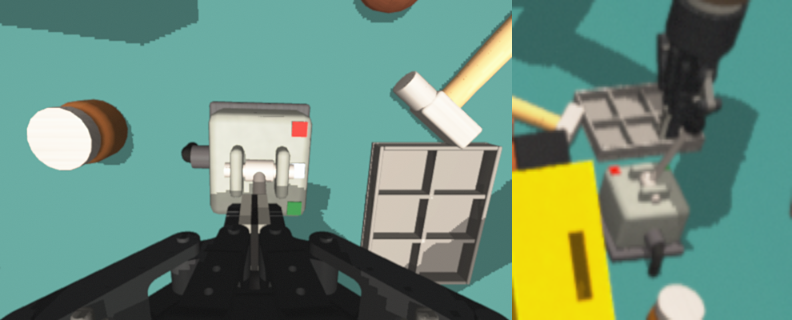

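The grip slipped and the lever still leans forward. I'll lift, move to +y beyond the ball and look again.

Emit:
{"op": "move_arm", "data": {
  "targets": [
    [0,0,-5,0,0,0,255],
    [0,0,-6,0,0,0,255],
    [0,6.5,-7,0,0,0,255],
    [0,10,-7,0,0,0,255],
    [0,10,-7,0,0,0,255]
  ]
}}

```text
clock: 4.8
position: [481.9, 450.5, 215.9]
ee_rot: [-0.001, 1.0, -0.0, -0.0]
contact_force: [0.1, -1.1, -0.3]
gripper_width: -0.1
```

Run:
```python
from plan import *
plan([482,348,150],180)
KT=W2C("wrist");im,d=arm.get_image("wrist");X=cloud("wrist",d,KT)
r=arm.tip_of("lever_ball","wrist");print(r)
for q in r[:1]:
    u,v=map(int,q["uv"]);print(X[v,u].round(1),ray("wrist",q["uv"],155,KT).round(1))
cv2.imwrite("pics/w3.png",im)
```

```text
t 4.8 pos [481.9 450.5 215.9] xyaw -179.9 F [ 0.1 -1.1 -0.3] w -0.1 -> [ 1.000e-02 -1.025e+01  6.600e+00] [-0.  -0.   0.1]
[{'uv': [321.7, 97.2], 'score': 0.89}]
[481.5 379.5 176.9] [480.9 379.1 155. ]
```

View pics/w3.png

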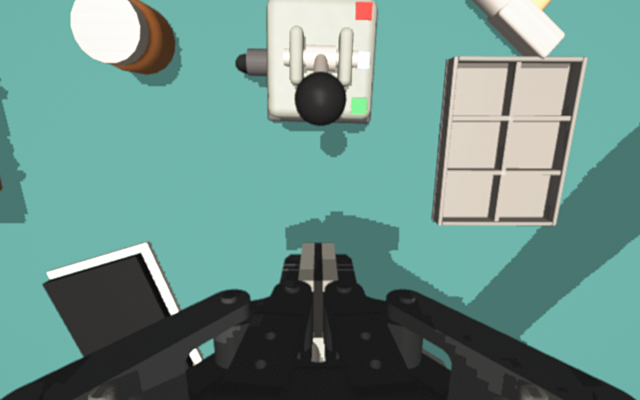

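Emit:
{"op": "move_arm", "data": {
  "targets": [
    [0,0,5,0,0,0,255],
    [0,-2,6.6,0,0,0,255],
    [0,-4,6.6,0,0,0,255],
    [0,-5.5,6.6,0,0,0,255],
    [0,-6.5,6.6,0,0,0,255],
    [0,-7.5,6.6,0,0,0,255],
    [0,-7.5,6.6,0,0,0,255],
    [0,-6,6.6,0,0,0,255],
    [0,-2,-2,0,0,0,255],
    [0,0,-5,0,0,0,255]
  ]
}}

```text
clock: 6.15
position: [481.9, 445.3, 262.1]
ee_rot: [0.0, 1.0, -0.002, -0.001]
contact_force: [1.9, 1.6, 0.0]
gripper_width: -0.2
```

Run:
```python
from plan import *
plan([482,348,150],180)
KT=W2C("wrist");im,d=arm.get_image("wrist");X=cloud("wrist",d,KT)
for t,z in (("lever_ball",169),("lever_pivot",74)):
  r=arm.tip_of(t,"wrist");print(r)
  for q in r[:1]:
    u,v=map(int,q["uv"]);print(X[v,u].round(1),ray("wrist",q["uv"],z,KT).round(1))
cv2.imwrite("pics/w4.png",im)
```

```text
t 6.15 pos [481.9 445.3 262.1] xyaw 180.0 F [1.9 1.6 0. ] w -0.2 -> [-0.04 -9.68 11.26] [-0.3 -0.1 -0. ]
[{'uv': [322.5, 55.2], 'score': 0.95}]
[480.3 349.3 182.9] [479.8 347.5 169. ]
[{'uv': [320.7, 73.1], 'score': 0.86}]
[481.4 358.6 175.4] [480.  349.5  74. ]
```

View pics/w4.png

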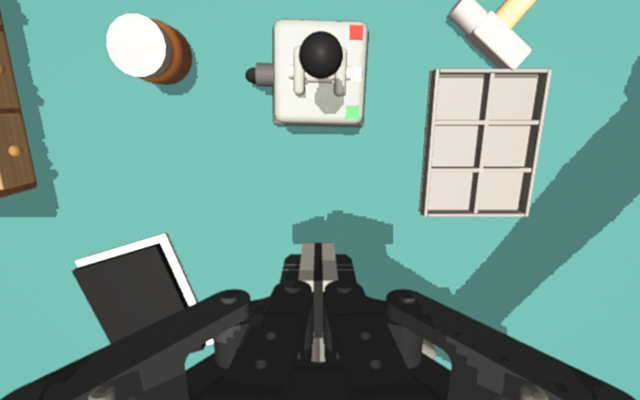

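The ball is now upright over the white off mark: y 347.5 against the pivot's 349. Next is the guard. I'll go above the tab first and check it.

Emit:
{"op": "move_arm", "data": {
  "targets": [
    [-2,-5,-4,0,0,0,255],
    [-5,-11,-6,0,0,0,255],
    [-7,-17,-7,0,0,0,255],
    [-9,-22,-7,0,0,0,255],
    [-8,-26,-7,0,0,0,255],
    [-8,-30.9,-7,0,0,0,255],
    [-8,-30.9,-7,0,0,0,255]
  ]
}}

```text
clock: 7.18
position: [561.5, 133.0, 330.8]
ee_rot: [0.002, 1.0, -0.001, -0.002]
contact_force: [0.3, 1.2, -0.7]
gripper_width: -0.1
```

Run:
```python
from plan import *
plan([602,136,268],180)
KT=W2C("wrist");im,d=arm.get_image("wrist");X=cloud("wrist",d,KT)
for t,z in (("guard_tab",266),("guard_slot",200)):
  r=arm.tip_of(t,"wrist");print(r)
  for q in r[:1]:
    u,v=map(int,q["uv"]);print(X[v,u].round(1),ray("wrist",q["uv"],z,KT).round(1))
cv2.imwrite("pics/w5.png",im)
print(tri({}) if 0 else "")
r=arm.get_image("top");r=arm.tip_of("lever_ball","top");print(r)
```

```text
t 7.17 pos [561.5 133.  330.8] xyaw 179.8 F [ 0.3  1.2 -0.7] w -0.1 -> [-4.08  0.33  6.26] [-0.1 -0.2 -0.2]
[{'uv': [251.1, 217.4], 'score': 0.8}]
[603.8 132.7 265.2] [603.6 132.7 266. ]
[{'uv': [163.9, 219.7], 'score': 0.93}]
[732.4 185.4 105. ] [687.9 155.4 200. ]

[{'uv': [178.0, 217.0], 'score': 0.48}]
```

View pics/w5.png

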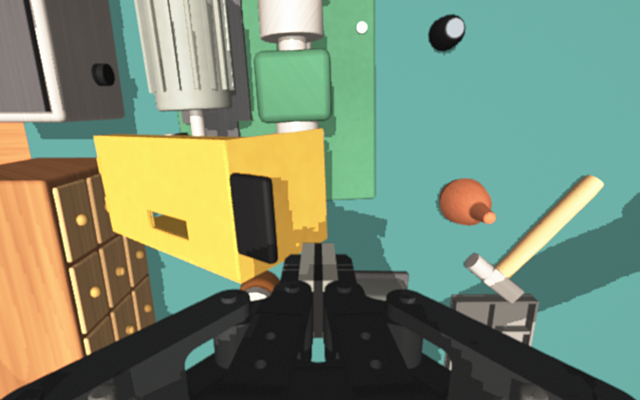

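Emit:
{"op": "move_arm", "data": {
  "targets": [
    [-4.5,0,3.5,0,0,0,255],
    [-4.5,0,5.5,0,0,0,255],
    [-4.5,0,6.7,0,0,0,255],
    [-2.8,0,7.8,0,0,0,255],
    [-1.3,-0.1,9.1,0,0,0,255],
    [0.1,-0.1,10.4,0,0,0,255],
    [1.2,-0.2,11.6,0,0,0,255],
    [2.4,-0.2,13.1,0,0,0,255],
    [3.3,-0.3,14.5,0,0,0,255],
    [4.0,-0.3,15.6,0,0,0,255],
    [4.5,-0.3,16.7,0,0,0,255],
    [5.0,-0.3,17.8,0,0,0,255]
  ]
}}

```text
clock: 8.93
position: [512.0, 133.3, 153.9]
ee_rot: [-0.0, 1.0, 0.0, 0.0]
contact_force: [-1.0, -0.6, 1.7]
gripper_width: -0.1
```

Run:
```python
from plan import *
plan([507,129,140],180)
KT=W2C("wrist");im,d=arm.get_image("wrist")
cv2.imwrite("pics/w6.png",im)
```

```text
t 8.93 pos [512.  133.3 153.9] xyaw -180.0 F [-1.  -0.6  1.7] w -0.1 -> [ 0.5  -0.43  1.39] [0. 0. 0.]
```

View pics/w6.png

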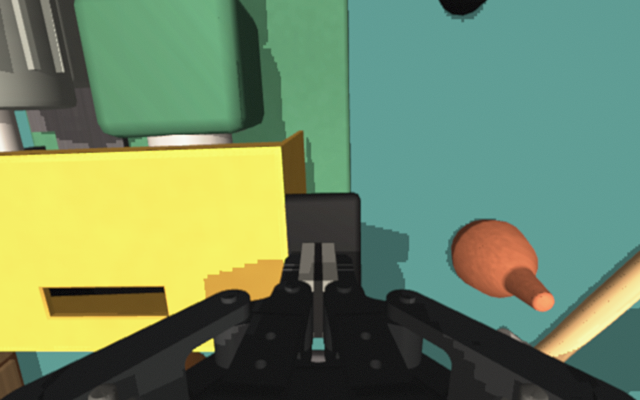

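The tip sits on the tab and the guard is nearly down. I'll press it shut.

Emit:
{"op": "move_arm", "data": {
  "targets": [
    [0.4,-0.3,0.7,0,0,0,255],
    [0.5,-0.3,1.2,0,0,0,255],
    [0.5,-0.3,1.5,0,0,0,255],
    [0.5,-0.3,1.6,0,0,0,255]
  ]
}}

```text
clock: 9.48
position: [507.2, 129.8, 141.9]
ee_rot: [-0.001, 1.0, -0.001, 0.0]
contact_force: [-10.6, 0.4, 24.7]
gripper_width: 0.0
```

Run:
```python
from plan import *
plan([507,129,140],180)
```

```text
t 9.47 pos [507.2 129.8 141.9] xyaw -179.9 F [-10.6   0.4  24.7] w 0.0 -> [ 0.02 -0.08  0.19] [-0.1  0.   0.1]
```

Shut: 25 N at z 141.9. I'll lift and measure the slot from above.

Emit:
{"op": "move_arm", "data": {
  "targets": [
    [0,0,-4,0,0,0,255],
    [-4,1,-10,0,0,0,150],
    [-9,3,-14,0,0,0,150],
    [-11,3,-16,0,0,0,150],
    [-11,3,-16,0,0,0,150]
  ]
}}

```text
clock: 10.1
position: [619.9, 160.5, 299.6]
ee_rot: [0.0, 1.0, 0.001, 0.002]
contact_force: [-0.6, 0.1, -0.8]
gripper_width: 35.3
```

Run:
```python
from plan import *
plan([507,129,140],180)
KT=W2C("wrist");im,d=arm.get_image("wrist");X=cloud("wrist",d,KT)
np.savez("w7.npz",im=im,d=d,K=KT[0],T=KT[1])
h=cv2.cvtColor(im,cv2.COLOR_BGR2HSV);m=((h[...,0]>18)&(h[...,0]<35)&(h[...,1]>130)&(abs(X[...,2]-142)<8)).astype(np.uint8)
P=X[m>0]; print("guard top z",np.median(P[:,2]),len(P))
c=P.mean(0);n=np.linalg.svd(P-c,full_matrices=False)[2][2];print("normal",n)
cs,hi=cv2.findContours(m,cv2.RETR_CCOMP,cv2.CHAIN_APPROX_NONE)
for k,cc in enumerate(cs):
    A=cv2.contourArea(cc)
    if A>150:
        Q=np.array([ray("wrist",p[0],142,KT)[:2] for p in cc],np.float32)
        print("outer" if hi[0][k][3]<0 else "hole",A,cc.reshape(-1,2).mean(0),cv2.minAreaRect(Q))
r=arm.tip_of("guard_slot","wrist");print(r,[ray("wrist",q["uv"],142,KT).round(1) for q in r])
cv2.imwrite("pics/w7.png",im)
```

```text
t 10.1 pos [619.9 160.5 299.6] xyaw 179.9 F [-0.6  0.1 -0.8] w 35.3 -> [11.34 -3.19 15.91] [ 0.1  0.2 -0.1]
guard top z 141.71001280283434 25991
normal [-3.34507599e-04  2.18056749e-03  9.99997567e-01]
outer 26868.5 [314.90327169 151.56330014] ((624.4489135742188, 135.01748657226562), (206.45640563964844, 97.84683227539062), 2.2934792041778564)
hole 1256.5 [330.28070175 179.39181287] ((610.385986328125, 155.68789672851562), (61.65503692626953, 17.33936309814453), 2.338838577270508)
[{'uv': [328.9, 177.9], 'score': 0.85}] [array([611.9, 154.5, 142. ])]
```

View pics/w7.png

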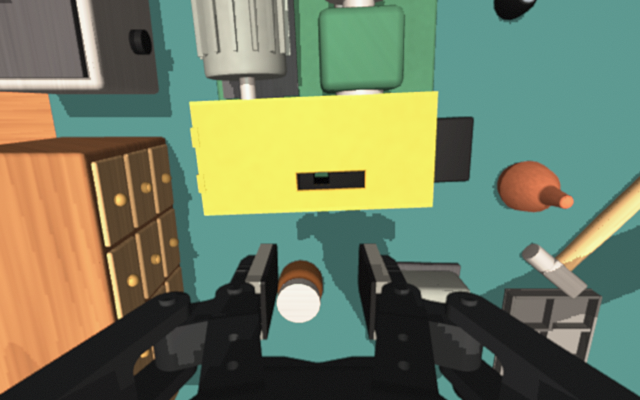

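The guard is shut and the slot shows at (330,179), with something greenish inside it near (321,178). I'll enlarge that.

Run:
```python
from h import *
z=np.load("w7.npz");im,d=z["im"],z["d"];KT=(z["K"],z["T"]);X=cloud("wrist",d,KT)
cv2.imwrite("pics/slot.png",cv2.resize(im[165:195,285:375],(792,264),interpolation=cv2.INTER_NEAREST))
for v in range(170,190,2): print(v,X[v,294:370:4,2].round(0))
```

```text
170 [141. 142. 143. 141. 142. 142. 143. 141. 142. 142. 141. 142.  nan 141.
 141. 114. 115. 114. 142.]
172 [140. 140. 115. 116. 115.  89.  19.  19.  20. 114. 114. 115. 114. 115.
 114. 114. 115. 114. 140.]
174 [142. 114. 114. 115. 114.  91.  18.  20.  19. 115. 114. 115. 116. 113.
 115. 112. 114. 116. 142.]
176 [141. 114. 115. 116. 115.  96.  83.  84.  84. 116. 114. 115. 115. 114.
 115. 114. 113. 115. 142.]
178 [141. 116. 115. 116. 115.  98.  94.  92.  94. 115. 115. 114. 115. 114.
 115. 114. 115. 115. 141.]
180 [143. 115. 114. 115. 113. 101. 102. 102. 104. 114. 115. 115. 115. 114.
 115. 114. 114. 114. 142.]
182 [142. 114. 115. 115. 115. 111. 112.  nan 113. 114. 116. 114. 114. 114.
 114. 113. 113. 113. 143.]
184 [141. 114. 115. 115. 115. 114. 114. 115. 115. 114. 115. 114. 114. 114.
 115. 115. 113. 115. 141.]
186 [142. 115. 116. 115. 115. 114. 116. 114. 115. 114. 113. 115. 115. 114.
 114. 114. 115. 114. 142.]
188 [141. 115. 115. 115. 114. 116. 115. 114. 115. 114. 138. 138. 140. 140.
 140. 141. 140. 141. 142.]
```

View pics/slot.png

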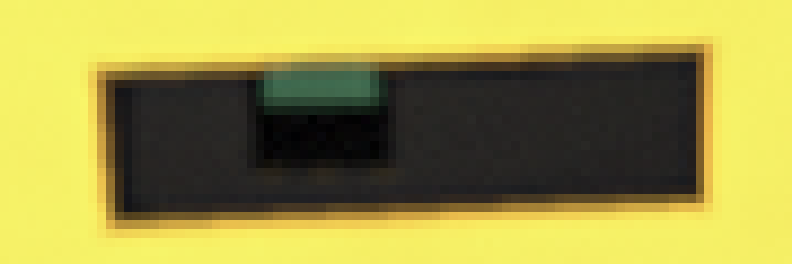

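Run:
```python
from h import *
z=np.load("w7.npz");im,d=z["im"],z["d"];KT=(z["K"],z["T"])
a=ray("wrist",(313.8,180),115,KT);b=ray("wrist",(328.4,180),115,KT);print(a,b,b-a,(a+b)/2)
print(ray("wrist",(321,183.2),115,KT))
s=np.array([610.4,155.7]);u=np.array([np.cos(.0408),np.sin(.0408)]);print("hole rel slot",((a+b)/2)[:2]@u-s@u)
# pin from top cam
for n in("top","scene"):
    im,d=arm.get_image(n);X=cloud(n,d)
    h=cv2.cvtColor(im,cv2.COLOR_BGR2HSV);m=((h[...,0]<6)|(h[...,0]>174))&(h[...,1]>200)
    if n=="top": m[:215]=0;m[240:]=0;m[:,425:]=m[:,425:];m[:,:425]=0;m[:,455:]=0
    else: m[:210]=0;m[245:]=0;m[:,:170]=0;m[:,205:]=0
    P=X[m];t=P[P[:,2]>105];print(n,len(P),np.nanmax(P[:,2]),t.mean(0).round(1),np.median(P,0).round(1),np.argwhere(m).mean(0)[::-1])
    r=arm.tip_of("pin_grip",n);print([(q["uv"],round(q["score"],2),ray(n,q["uv"],89).round(1)) for q in r])
    r=arm.tip_of("pin_collar",n);print([(q["uv"],round(q["score"],2),ray(n,q["uv"],60).round(1)) for q in r])
```

```text
[625.44190038 161.97297255 115.        ] [611.55922129 161.95615771 115.        ] [-13.8826791   -0.01681483   0.        ] [618.50056084 161.96456513 115.        ]
[618.58653257 165.07473024 115.        ]
hole rel slot 8.349342863338848
top 64 120.50512124267698 [ 582.7 -349.9  112.6] [ 580.7 -347.7  111.7] [438.359375 225.28125 ]
[([468.1, 230.7], 0.68, array([ 583.2, -437.3,   89. ])), ([431.4, 196.8], 0.65, array([ 664.2, -325.3,   89. ])), ([438.4, 226.7], 0.54, array([ 581.1, -353.7,   89. ]))]
[([430.1, 199.3], 0.67, array([ 664.1, -329.8,   60. ])), ([458.6, 234.6], 0.58, array([ 573.4, -421.6,   60. ])), ([434.0, 227.0], 0.43, array([ 584.1, -349.4,   60. ]))]
scene 137 115.10235450600283 [ 587.  -350.2  111.6] [nan nan nan] [187.15328467 227.64233577]
[([151.0, 236.2], 0.8, array([ 593.3, -429.3,   89. ])), ([186.6, 227.2], 0.74, array([ 578.9, -354.2,   89. ])), ([198.0, 259.2], 0.7, array([ 668.9, -323.8,   89. ])), ([193.7, 235.4], 0.66, array([ 604.4, -337. ,   89. ]))]
[([153.0, 241.0], 0.87, array([ 584.3, -435.1,   60. ])), ([193.3, 235.8], 0.52, array([ 582.3, -346.1,   60. ])), ([199.6, 265.9], 0.5, array([ 666.3, -327. ,   60. ]))]
```

The wrist view actually shows the hole at about (618.5, 156.5), +8 mm along the slot. I'll still feel for it. Next, the red pin at about (582,-351).

Emit:
{"op": "move_arm", "data": {
  "targets": [
    [3.8,-51.1,3,0,0,90,100],
    [3.8,-51.1,3,0,0,90,100],
    [3.8,-51.1,3,0,0,90,100],
    [3.8,-51.1,3,0,0,90,100],
    [3.8,-51.1,3,0,0,90,100],
    [3.8,-51.1,3,0,0,90,100],
    [3.8,-51.1,6,0,0,90,100],
    [3.8,-51.1,8,0,0,90,100],
    [3.8,-51.1,8,0,0,90,100],
    [3.8,-51.1,8,0,0,90,100]
  ]
}}

```text
clock: 11.75
position: [578.3, -351.8, 216.7]
ee_rot: [0.708, 0.707, -0.001, -0.001]
contact_force: [0.9, 0.4, -0.0]
gripper_width: 52.3
```

```bash
cat > pinlook.py <<'E'
from plan import *
plan([582,-351,200],90)
KT=W2C("wrist");im,d=arm.get_image("wrist");X=cloud("wrist",d,KT)
np.savez("wp.npz",im=im,d=d,K=KT[0],T=KT[1])
h=cv2.cvtColor(im,cv2.COLOR_BGR2HSV);m=(((h[...,0]<6)|(h[...,0]>174))&(h[...,1]>180)&(X[...,2]>60)&(X[...,2]<125))
P=X[m];t=P[P[:,2]>np.nanpercentile(P[:,2],97)-5];print(len(P),len(t),t.mean(0).round(1),"range mid",((np.nanmax(t,0)+np.nanmin(t,0))/2).round(1))
for k,z in (("pin_grip",89),("pin_collar",60)):
  r=arm.tip_of(k,"wrist");print(k,[(q["uv"],round(q["score"],2),ray("wrist",q["uv"],z,KT).round(1)) for q in r])
cv2.imwrite("pics/wp.png",im)
E
python3 pinlook.py
```

```text
t 11.75 pos [ 578.3 -351.8  216.7] xyaw 89.9 F [ 0.9  0.4 -0. ] w 52.3 -> [0.08 0.37 1.66] [-0.2 -0.1 -0.1]
797 604 [ 583.3 -352.1  112.4] range mid [ 583.7 -351.8  111.8]
pin_grip [([215.7, 198.5], 0.86, array([ 583.5, -432.9,   89. ])), ([348.6, 287.2], 0.83, array([ 662. , -325.2,   89. ])), ([316.3, 198.4], 0.66, array([ 583.5, -352.8,   89. ])), ([320.7, 116.6], 0.63, array([ 520.1, -349.4,   89. ]))]
pin_collar [([315.1, 190.7], 0.96, array([ 584. , -353.9,   60. ])), ([225.7, 190.9], 0.9, array([ 584.2, -432.3,   60. ])), ([345.8, 272.7], 0.61, array([ 662.9, -325.4,   60. ]))]
```

View pics/wp.png

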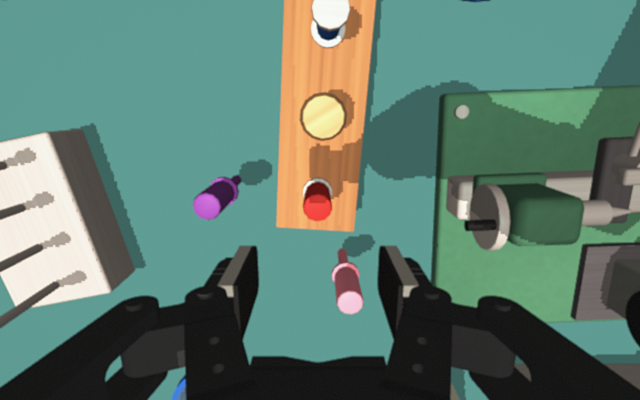

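In the wrist view the red pin in the block is at (316,198), the purple one at (215,198) and the pink one at (348,287). I'll descend on the red one.

Emit:
{"op": "move_arm", "data": {
  "targets": [
    [-0.1,0.5,5,0,0,0,100],
    [-0.1,0.5,10,0,0,0,100],
    [-0.1,0.5,13.5,0,0,0,100],
    [-0.1,0.5,14.5,0,0,0,100],
    [-0.1,0.5,14.5,0,0,0,255],
    [-0.1,0.5,14.5,0,0,0,255],
    [-0.1,0.5,14.5,0,0,0,255],
    [-0.1,0.5,14.5,0,0,0,255],
    [-0.1,0.5,14.5,0,0,0,255]
  ]
}}

```text
clock: 13.02
position: [586.0, -352.2, 76.0]
ee_rot: [0.707, 0.707, 0.001, 0.002]
contact_force: [-0.4, 1.5, 5.5]
gripper_width: 20.7
```

```bash
python3 -c "
from plan import *
plan([584,-352,150],90)"
```

```text
t 13.03 pos [ 586.  -352.2   76. ] xyaw 90.0 F [-0.4  1.5  5.5] w 20.7 -> [ 0.01 -0.16 -7.4 ] [0.2 0.1 0. ]
```

Emit:
{"op": "move_arm", "data": {
  "targets": [
    [0,0,-1,0,0,0,255],
    [0,0,-3,0,0,0,255],
    [0,0,-6,0,0,0,255],
    [0,0,-10,0,0,0,255],
    [0,0,-15,0,0,0,255],
    [0,0,-17,0,0,0,255],
    [0,0,-17,0,0,0,255]
  ]
}}

```text
clock: 13.9
position: [584.5, -352.1, 245.4]
ee_rot: [0.707, 0.707, 0.001, 0.001]
contact_force: [-0.3, 0.4, -2.6]
gripper_width: 20.7
```

Run:
```python
from plan import *
plan([584,-352,150],90)
im,d=arm.get_image("wrist");im2,d2=arm.get_image("scene")
cv2.imwrite("pics/w9.png",np.hstack([cv2.resize(im[120:400,160:480],(400,350)),cv2.resize(im2[110:285,110:310],(400,350),interpolation=cv2.INTER_CUBIC)]))
```

```text
t 13.9 pos [ 584.5 -352.1  245.4] xyaw 90.0 F [-0.3  0.4 -2.6] w 20.7 -> [ 0.02 -0.08  9.54] [ 0.2  0.1 -0. ]
```

View pics/w9.png

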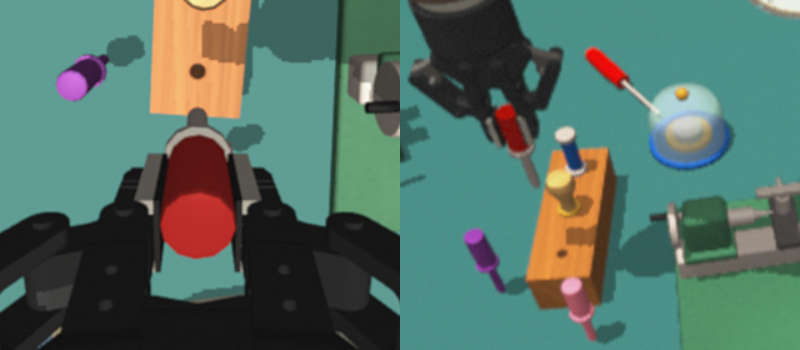

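The pin is held and its hole is empty; graver and driver still stand. Next I'll measure how the pin sits in the hand.

Run:
```python
from plan import *
s=arm.read_state()
K=arm.camera_params("wrist")["mtx"];M=arm.camera_params("wrist")["mount"]
im,d=arm.get_image("wrist")
v,u=np.mgrid[:400,:640];P=np.stack([(u-K[0,2])/K[0,0]*d,(v-K[1,2])/K[1,1]*d,d],-1)@M[:3,:3].T+M[:3,3]
h=cv2.cvtColor(im,cv2.COLOR_BGR2HSV);m=(((h[...,0]<6)|(h[...,0]>174))&(h[...,1]>150)&(d>50)&(abs(P[...,0])<25)&(P[...,2]<20))
Q=P[m];print(len(Q),Q.min(0).round(1),Q.max(0).round(1))
top=Q[Q[:,2]<np.percentile(Q[:,2],5)+2];print("top",len(top),top.mean(0).round(1),top.min(0).round(1),top.max(0).round(1))
# side: slices
for z in range(-50,10,6):
    q=Q[abs(Q[:,2]-z)<3]
    if len(q)>5: print(z,len(q),"ymin",q[:,1].min().round(1),"xmid",((q[:,0].max()+q[:,0].min())/2).round(1))
# rod below
for z in range(8,80,6):
    mm=(abs(P[...,2]-z)<3)&(abs(P[...,0])<16)&(abs(P[...,1])<30)&(d>50)
    q=P[mm]
    if len(q)>3: print("low",z,len(q),q[:,0].min().round(1),q[:,0].max().round(1),"y",q[:,1].min().round(1),q[:,1].max().round(1))
for k in("pin","pin_collar","pin_grip"): print(k,arm.tip_of(k,"wrist")[:2])
```

```text
4740 [-10.7 -13.1 -38.8] [10.9 11.8  8.1]
top 2448 [  0.1  -2.5 -36.6] [-10.  -12.6 -38.8] [ 10.4   8.2 -35.4]
-38 2546 ymin -12.6 xmid 0.2
-32 548 ymin -12.9 xmid 0.0
-26 390 ymin -13.0 xmid 0.0
-20 325 ymin -12.9 xmid 0.0
-14 295 ymin -13.0 xmid 0.0
-8 264 ymin -13.0 xmid 0.0
-2 215 ymin -12.8 xmid 0.0
4 156 ymin -13.1 xmid -0.6
low 8 246 -11.9 11.5 y -14.7 -1.3
low 14 369 -12.0 12.1 y -14.9 -0.4
low 38 9 -1.9 1.3 y -7.0 -6.3
low 44 43 -4.3 3.6 y -7.2 -4.5
low 50 54 -5.0 4.3 y -7.0 -2.6
low 56 42 -5.1 4.4 y -7.0 -2.2
low 62 44 -5.2 4.5 y -7.1 -2.2
pin [{'uv': [242.2, 169.2], 'score': 0.97}, {'uv': [319.1, 209.3], 'score': 0.62}]
pin_collar [{'uv': [315.2, 243.8], 'score': 0.96}, {'uv': [232.0, 176.6], 'score': 0.71}]
pin_grip [{'uv': [221.3, 188.6], 'score': 0.97}, {'uv': [316.6, 267.7], 'score': 0.69}]
```

Pin axis in the tool frame: (0, -2.1), no tilt; collar underside 16.4 mm and tip 71.4 mm beyond the TCP. I'll carry it to above the slot at the same yaw the slot was measured at.

Emit:
{"op": "move_arm", "data": {
  "targets": [
    [0,0,-4,0,0,0,255],
    [51.1,3.4,-5,0,0,-90,255],
    [51.1,3.4,-5,0,0,-90,255],
    [51.1,3.4,-5,0,0,-90,255],
    [51.1,3.4,-5,0,0,-90,255],
    [51.1,3.4,-5,0,0,-90,255],
    [51.1,3.4,-5,0,0,-90,255],
    [51.1,3.4,-5,0,0,-90,255],
    [51.1,3.4,-5,0,0,-90,255],
    [51.1,3.4,-5,0,0,-90,255],
    [51.1,3.4,-5,0,0,-90,255],
    [51.1,3.4,-5,0,0,-90,255]
  ]
}}

```text
clock: 15.7
position: [618.2, 158.3, 292.9]
ee_rot: [0.001, 1.0, -0.0, -0.0]
contact_force: [-0.3, 0.2, -2.2]
gripper_width: 20.7
```

Run:
```python
from plan import *
plan([618.5,158.6,225],180)
KT=W2C("wrist");im,d=arm.get_image("wrist");X=cloud("wrist",d,KT)
h=cv2.cvtColor(im,cv2.COLOR_BGR2HSV);m=((h[...,0]>18)&(h[...,0]<35)&(h[...,1]>130)&(abs(X[...,2]-142)<8)).astype(np.uint8)
cs,hi=cv2.findContours(m,cv2.RETR_CCOMP,cv2.CHAIN_APPROX_NONE)
for k,cc in enumerate(cs):
    A=cv2.contourArea(cc)
    if A>150:
        Q=np.array([ray("wrist",p[0],142,KT)[:2] for p in cc],np.float32)
        print("outer" if hi[0][k][3]<0 else "hole",A,cc.reshape(-1,2).mean(0),cv2.minAreaRect(Q))
cv2.imwrite("pics/w10.png",im)
```

```text
t 15.7 pos [618.2 158.3 292.9] xyaw 179.9 F [-0.3  0.2 -2.2] w 20.7 -> [-0.04  0.03  6.79] [-0.  -0.1 -0.1]
outer 27714.5 [312.26141079 156.26279391] ((624.5176391601562, 135.02044677734375), (206.36331176757812, 97.7898178100586), 2.3206357955932617)
hole 1291.0 [327.95977011 183.82183908] ((610.3948364257812, 155.86228942871094), (61.55294418334961, 16.905040740966797), 2.391446113586426)
```

View pics/w10.png

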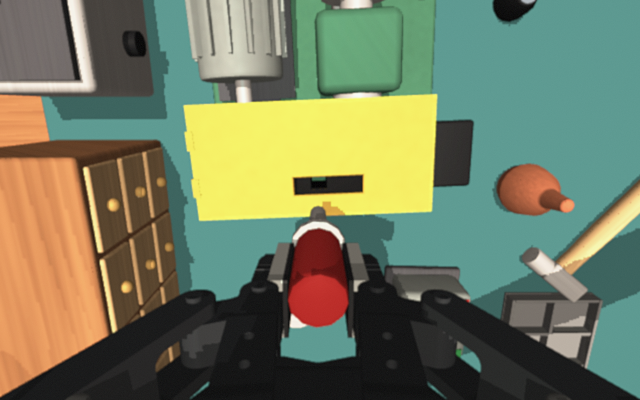

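Emit:
{"op": "move_arm", "data": {
  "targets": [
    [0,0,4,0,0,0,255],
    [0,0,7,0,0,0,255],
    [0,0,7.6,0,0,0,255],
    [0,0,8.2,0,0,0,255],
    [0,0,8.8,0,0,0,255],
    [0,0,9.4,0,0,0,255],
    [0,0,9.4,0,0,0,255]
  ]
}}

```text
clock: 16.62
position: [618.2, 159.1, 199.1]
ee_rot: [-0.0, 1.0, -0.0, -0.0]
contact_force: [0.6, -1.0, -1.7]
gripper_width: 20.9
```

Run:
```python
from plan import *
plan([618.5,158.6,190],180)
im,d=arm.get_image("wrist");cv2.imwrite("pics/w11.png",im)
```

```text
t 16.62 pos [618.2 159.1 199.1] xyaw -180.0 F [ 0.6 -1.  -1.7] w 20.9 -> [-0.03 -0.05  0.91] [-0. -0.  0.]
```

View pics/w11.png

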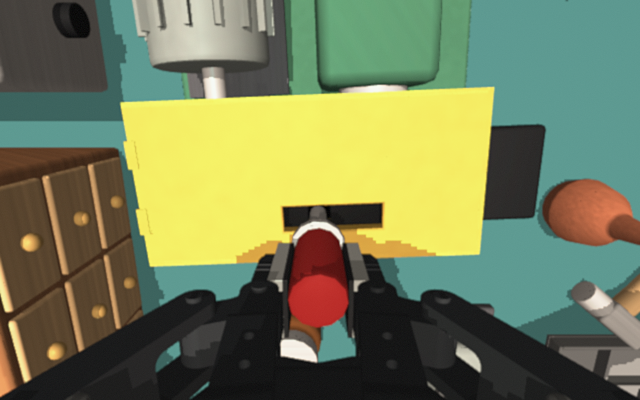

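The tip is in the slot with no side force. Next I'll feel gently for the hole.

Emit:
{"op": "move_arm", "data": {
  "targets": [
    [0,0,0.5,0,0,0,255],
    [0,0,0.9,0,0,0,255],
    [0,0,1.2,0,0,0,255],
    [0,0,1.5,0,0,0,255],
    [0,0,1.8,0,0,0,255],
    [0,0,1.8,0,0,0,255]
  ]
}}

```text
clock: 17.42
position: [618.2, 159.1, 181.0]
ee_rot: [0.0, 1.0, -0.0, -0.0]
contact_force: [0.1, 0.4, -1.5]
gripper_width: 20.9
```

```bash
python3 -c "
from plan import *
plan([618.5,158.6,160],180)"
```

```text
t 17.43 pos [618.2 159.1 181. ] xyaw 180.0 F [ 0.1  0.4 -1.5] w 20.9 -> [-0.03 -0.05  2.1 ] [-0. -0. -0.]
```

The tip is now 5 mm below the bar top with no upward force, so it is in the hole. Pushing on in small steps.

Emit:
{"op": "move_arm", "data": {
  "targets": [
    [0,0,0.5,0,0,0,255],
    [0,0,1.0,0,0,0,255],
    [0,0,1.5,0,0,0,255],
    [0,0,1.8,0,0,0,255],
    [0,0,2.0,0,0,0,255],
    [0,0,2.0,0,0,0,255]
  ]
}}

```text
clock: 18.18
position: [618.3, 159.1, 161.2]
ee_rot: [-0.0, 1.0, -0.0, -0.0]
contact_force: [-0.5, -0.7, -1.3]
gripper_width: 20.5
```

```bash
python3 -c "
from plan import *
plan([618.5,158.6,157],180)"
```

```text
t 18.18 pos [618.3 159.1 161.2] xyaw -180.0 F [-0.5 -0.7 -1.3] w 20.5 -> [-0.02 -0.05  0.42] [-0. -0.  0.]
```

Emit:
{"op": "move_arm", "data": {
  "targets": [
    [0,0,0.1,0,0,0,255],
    [0,0,0.2,0,0,0,255],
    [0,0,0.3,0,0,0,255],
    [0,0,0.4,0,0,0,255]
  ]
}}

```text
clock: 18.68
position: [618.4, 159.1, 157.9]
ee_rot: [-0.0, 1.0, -0.0, 0.0]
contact_force: [-1.3, -0.7, 3.4]
gripper_width: 20.4
```

```bash
python3 -c "
from plan import *
plan([618.5,158.6,157],180)"
```

```text
t 18.68 pos [618.4 159.1 157.9] xyaw -180.0 F [-1.3 -0.7  3.4] w 20.4 -> [-0.01 -0.05  0.09] [-0.  0.  0.]
```

The collar is seated: contact at z 157.9, predicted 158.4. I'll press lightly once more, release, lift and look.

Emit:
{"op": "move_arm", "data": {
  "targets": [
    [0,0,0.1,0,0,0,255],
    [0,0,0.1,0,0,0,120],
    [0,0,0.1,0,0,0,100],
    [0,0,0.1,0,0,0,100],
    [0,0,-1,0,0,0,100],
    [0,0,-4,0,0,0,100],
    [0,0,-9,0,0,0,100],
    [0,0,-14,0,0,0,255],
    [0,2,-15,0,0,0,255],
    [0,2,-15,0,0,0,255]
  ]
}}

```text
clock: 19.92
position: [618.3, 180.4, 308.2]
ee_rot: [-0.001, 1.0, 0.001, 0.001]
contact_force: [0.2, -0.0, -1.0]
gripper_width: 0.5
```

Run:
```python
from plan import *
plan([481,315,170],180)
KT=W2C("wrist");im,d=arm.get_image("wrist");X=cloud("wrist",d,KT)
im2,d2=arm.get_image("scene")
h=cv2.cvtColor(im,cv2.COLOR_BGR2HSV);m=(((h[...,0]<6)|(h[...,0]>174))&(h[...,1]>180)&(X[...,2]>140)&(X[...,2]<220))
P=X[m];t=P[P[:,2]>np.percentile(P[:,2],95)-4];print("grip top",t.mean(0).round(1),t.max(0)[2],"expect z",142+53)
r=arm.tip_of("pin_collar","wrist");print([(q["uv"],ray("wrist",q["uv"],142,KT).round(1)) for q in r[:2]])
r=arm.tip_of("lever_ball","scene");print(r)
for t in ("lever_ball",):
    a=arm.tip_of(t,"wrist");print(a,[ray("wrist",q["uv"],169,KT).round(1) for q in a])
cv2.imwrite("pics/w12.png",np.hstack([cv2.resize(im,None,fx=.7,fy=.7),cv2.resize(im2[110:290,370:550],(280,280))]))
```

```text
t 19.93 pos [618.3 180.4 308.2] xyaw -179.9 F [ 0.2 -0.  -1. ] w 0.5 -> [13.73 13.46 13.82] [0.1 0.1 0.1]
grip top [619.5 156.4 194.4] 196.53341845932576 expect z 195
[([315.5, 153.5], array([621.7, 154.2, 142. ]))]
[{'uv': [479.4, 139.9], 'score': 0.49}, {'uv': [469.3, 169.8], 'score': 0.44}]
[{'uv': [463.3, 356.6], 'score': 0.63}] [array([481.4, 342.4, 169. ])]
```

View pics/w12.png

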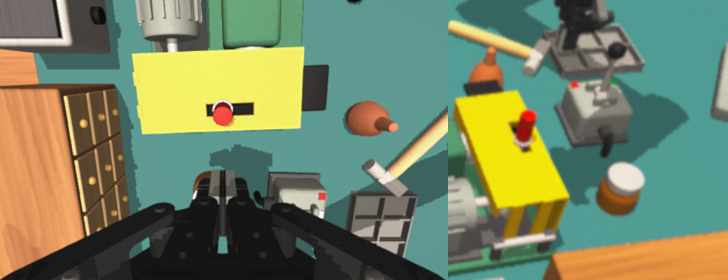

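The pin is home: grip top at z 194.4, expected 195. The guard is shut, the lever still upright. Last, I'll push the lever over to reverse from the +y side.

Emit:
{"op": "move_arm", "data": {
  "targets": [
    [4,6,4,0,0,0,255],
    [8,11,5,0,0,0,255],
    [11,17,6,0,0,0,255],
    [13.7,22,6,0,0,0,255],
    [13.7,24.5,8,0,0,0,255],
    [13.7,24.5,13,0,0,0,255],
    [13.7,24,15.3,0,0,0,255],
    [13.7,22,15.3,0,0,0,255],
    [13.7,20,15.3,0,0,0,255],
    [13.7,19,15.3,0,0,0,255],
    [13.7,18,15.4,0,0,0,255],
    [13.7,17,15.5,0,0,0,255],
    [13.7,16,15.7,0,0,0,255],
    [13.7,15.2,15.9,0,0,0,255],
    [13.7,14.6,16.0,0,0,0,255],
    [13.7,14.2,16.0,0,0,0,255]
  ]
}}

```text
clock: 22.18
position: [481.1, 321.0, 146.2]
ee_rot: [0.0, 1.0, -0.0, -0.001]
contact_force: [0.5, 4.3, -3.8]
gripper_width: 0.3
```

Run:
```python
from plan import *
plan([481,321,148],180)
im,d=arm.get_image("wrist");im2,d2=arm.get_image("scene")
cv2.imwrite("pics/w13.png",np.hstack([cv2.resize(im,None,fx=.7,fy=.7),cv2.resize(im2[110:290,370:550],(280,280))]))
```

```text
t 22.18 pos [481.1 321.  146.2] xyaw 180.0 F [ 0.5  4.3 -3.8] w 0.3 -> [ 0.01 -0.   -0.18] [-0.  -0.1 -0. ]
```

View pics/w13.png

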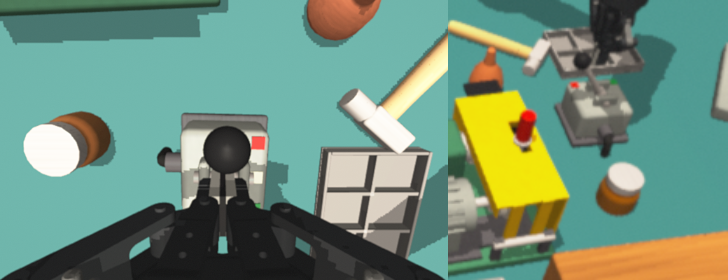

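The lever leans to reverse and only friction (about 4 N) is felt. I'll push a few mm more to the stop.

Emit:
{"op": "move_arm", "data": {
  "targets": [
    [0,-0.2,0,0,0,0,255],
    [0,-0.3,0,0,0,0,255],
    [0,-0.4,0,0,0,0,255]
  ]
}}

```text
clock: 22.65
position: [481.4, 319.4, 147.0]
ee_rot: [-0.0, 1.0, 0.002, 0.0]
contact_force: [-0.9, 10.9, -4.5]
gripper_width: -0.2
```

Emit:
{"op": "move_arm", "data": {
  "targets": [
    [0,1,0,0,0,0,255],
    [0,4,-1,0,0,0,255],
    [0,8,-5,0,0,0,255],
    [0,9,-10,0,0,0,255],
    [0,9,-12,0,0,0,255],
    [0,9,-12,0,0,0,255]
  ]
}}

```text
clock: 23.4
position: [481.6, 407.0, 269.2]
ee_rot: [-0.0, 1.0, 0.0, 0.001]
contact_force: [-1.1, -0.6, -0.3]
gripper_width: 0.3
```

Run:
```python
from plan import *
plan([481,321,148],180)
KT=W2C("wrist");im,d=arm.get_image("wrist");X=cloud("wrist",d,KT);im2,d2=arm.get_image("scene");im3,d3=arm.get_image("top")
r=arm.tip_of("lever_ball","wrist");print(r)
for q in r[:1]:
    u,v=map(int,q["uv"])
    if 0<=v<400: print(X[v,u].round(1),ray("wrist",q["uv"],153,KT).round(1))
b={n:arm.tip_of("lever_ball",n) for n in("scene","top")};print(b)
try: print("tri",tri({n:b[n][0]["uv"] for n in b}).round(1))
except Exception as e: print(e)
X3=cloud("top",d3);h=cv2.cvtColor(im3,cv2.COLOR_BGR2HSV);m=((h[...,0]<6)|(h[...,0]>174))&(h[...,1]>200)&(X3[...,2]>120);print("red",X3[m].max(0),np.median(X3[m],0))
for t in ["dome","blower","jar","loupe","graver_mid","driver_mid"]:
    r=arm.tip_of(t,"top");print(t,[(q["uv"],round(q["score"],2)) for q in r[:2]])
cv2.imwrite("pics/w14.png",np.hstack([cv2.resize(im,None,fx=.6,fy=.6),cv2.resize(im2[110:290,370:550],(240,240))]));cv2.imwrite("pics/top14.png",im3)
```

```text
t 23.4 pos [481.6 407.  269.2] xyaw -180.0 F [-1.1 -0.6 -0.3] w 0.3 -> [ 0.09 -8.61 12.12] [0.  0.1 0. ]
[{'uv': [323.7, 34.9], 'score': 0.64}]
[479.7 296.  167.2] [479.  293.9 153. ]
{'scene': [{'uv': [453.4, 147.7], 'score': 0.63}], 'top': [{'uv': [197.9, 219.7], 'score': 0.64}]}
tri [481.5 291.3 161.2]
red [627.19192602 696.1159372  199.38885262] [613.01845254 150.0617127  175.38626782]
dome [([368.9, 294.0], 0.86)]
blower [([432.4, 268.9], 0.64), ([240.1, 274.0], 0.58)]
jar []
loupe [([311.3, 273.1], 0.54)]
graver_mid [([433.9, 248.9], 0.54)]
driver_mid [([430.8, 272.5], 0.7), ([262.9, 225.9], 0.22)]
```

View pics/w14.png

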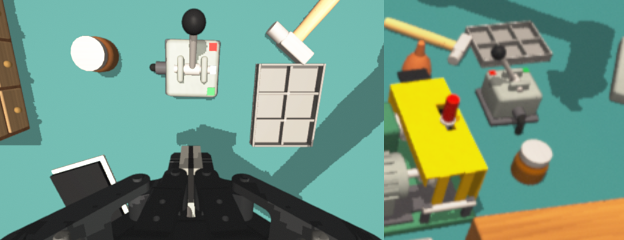

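View pics/top14.png

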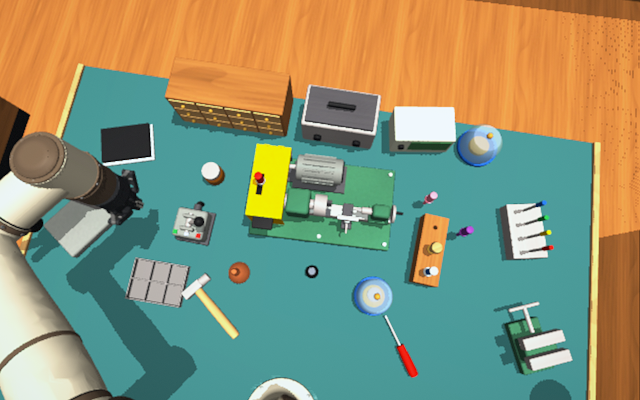

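The ball is at y≈294, the reverse stop, the pin stands in the slot, the guard is shut and the other things are where they were. The arm is clear, so I'm handing in.

```bash
python3 -c "
from bench import arm
print(arm.job_done(),arm.read_state()['clock'])"
```

```text
the job is handed in; nothing more can be done
the job is handed in; nothing more can be done
```

I carried out all the steps and handed the job in after about 24 s of the 72 s allowed; the handover gives no verdict.

- **Lever to off:** my first grip on the ball slipped and left the lever partly over. I then pushed it upright with closed fingers, ball at y 347.5 against a pivot at about 349.
- **Guard:** I pressed it down by its tab and felt about 25 N at z 141.9, which is fully shut.
- **Pin:** the wrist camera showed the hole through the slot, about 8 mm behind its centre, so I aimed straight there rather than searching along the bar. Lowered in small steps, the tip went below the bar top with no upward force. The collar then seated at a few N. After release the grip top was at z 194.4, where 195 was expected.
- **Lever to reverse:** I pushed it to the stop, where the force rose to 11 N. The ball ended at y≈294, about 0.6 rad.

**Last checks:** the pin is upright in the slot, the guard is flat and the arm was clear of everything. The other bench things look unmoved in the final top picture.

**What disagreed:** for the final ball position, the triangulation from the scene and top cameras gave z 161, against about 153 from the wrist camera. Both put the lever well past 0.48 rad. In the last top view the network missed the jar and put its first blower guess on the tool block. I found both unmoved in the picture by eye.

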